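# Ready the kitchen scale

### The job

Get the kitchen scale ready to weigh into the empty glass that stands on it: first switch it on by pressing the raised far end of the rocker switch fully down, then push the round units key in until it is fully home, and last press the long zero key fully down and let it come back up. Work in that order and only press: do not lift or shift the glass, and leave the tin, the soap bottle and the spoon where they are.

Things in the scene. Friction and masses are not known exactly. Their poses are not given: they have to be found in the camera images.
- scale: White flat kitchen scale, 240 (x) x 250 (y) x 38 mm, fixed. Origin under its centre at worktop level; x away from the robot at yaw 0, z up. Near strip: control panel, 30 mm above the worktop, with three grey controls in a row at x -82 mm, y -78, 0, +78 mm (which is where differs each time). Behind it a blank dark window, then the steel weighing plate (136 x 220 mm, top at 38 mm, centre x +46).
- power (a joint): Rocker switch with a V-shaped top, 56 mm along the scale's x, 38 mm along y. Pivot across its middle along the scale's y, 40 mm above the worktop. Rad: 0 to 0.03 = off (start), near half level, far end about 10 mm higher; 0.36 = on, far half level at 40 mm, near end raised. About 3 N on the far half moves it; it stays where it is left.
- power_press (a point): Point on the top face of the rocker's far half, in the middle of its width, 18 mm from the pivot (10 mm short of the far end); moves with the rocker. At off it is about 46 mm above the worktop, at on 40 mm. Its z axis is normal to the near half, its y axis is along the pivot.
- units (a joint): Round units key, 36 mm diameter, pushed straight down. Travel in m: 0 (up to 0.0005 at the start) = out, 0.007 = fully home. Friction holds it: it takes about 3 N to move and stays where it is left.
- units_top (a point): Centre of the round key's flat top; 41 mm above the worktop when out, 34 mm when fully home (4 mm above the panel). z up, x and y as the scale.
- zero (a joint): Long zero key, a bar 60 mm along the scale's y and 26 mm along its x, pushed straight down against a spring. Travel in m: 0 = up, 0.006 = fully down; 1.2 N starts it, 4.8 N holds it fully down, and it springs back when let go.
- zero_top (a point): Centre of the long key's flat top; 41 mm above the worktop when up, 35 mm when fully down. z up, x and y as the scale.
- tumbler: Clear drinking glass, 80 mm diameter, 88 mm tall, empty, loose, standing on the weighing plate about 55 mm behind the scale's centre, its rim 126 mm above the worktop. Origin at the centre of its underside.
- tin: Short closed food tin, 76 mm diameter, 58 mm tall, loose, on the worktop to the right of the scale. Origin at the centre of its underside.
- dish_soap: Slim dish-soap bottle, 45 x 73 x 191 mm, loose, upright on the worktop to the left of the scale. Origin at the centre of its underside.
- spoon: Metal spoon, 188 x 38 x 15 mm, lying loose on the worktop to the left of the scale. Origin at the centre of its underside.
Mind the look-alikes: they are no part of the job. What is shaped like the tumbler but green or purple is not meant.

How it is judged:
On the way, in this order (a step that is already met when the one before it is completed fails the run):
1. the rocker switch is on (0.30 rad or more) (value of joint power above 0.3 rad), for 0.1 s.
2. the round units key is pushed home (5.5 mm or more) (value of joint units above 0.0055 m), for 0.1 s.
3. the long zero key is pressed down (4.5 mm or more) (value of joint zero above 0.0045 m), for 0.1 s.
At the end, for the whole second after the job is handed in: Rocker on (at least 0.30 rad), round key home (at least 5.5 mm in), long key back up (within 1.2 mm), the glass upright and at rest on the scale within 15 mm of where it stood, the tin, the soap bottle and the spoon within 20 mm of where they were (value of joint power above 0.3 rad and value of joint units above 0.0055 m and value of joint zero below 0.0012 m and z of tumbler in the frame of scale above 0.035 m and angle between tumbler's own z axis and vertical below 0.1 rad and distance of tumbler from where it was at the start of the episode below 0.015 m and linear speed of tumbler below 0.02 m/s and distance of each of tin, dish_soap, spoon from where it was at the start of the episode below 0.02 m); the robot touches nothing.
It fails at once if the round units key is pushed in (3 mm) before the scale is on (value of joint units above 0.003 m and value of joint power below 0.25 rad).
It fails at once if the long zero key is pressed (2.5 mm) before the scale is on and the units key is home (value of joint zero above 0.0025 m and (value of joint power below 0.25 rad or value of joint units below 0.0045 m)).
It fails at once if the glass is lifted, tipped or shifted by more than 15 mm (distance of tumbler from where it was at the start of the episode above 0.015 m or angle between tumbler's own z axis and vertical above 0.2 rad or z of tumbler in the frame of scale above 0.046 m).
It fails at once if the tin or the soap bottle is shifted by more than 20 mm or tipped (distance of any of tin, dish_soap from where it was at the start of the episode above 0.02 m or angle between any of tin, dish_soap's own z axis and vertical above 0.2 rad).
It fails at once if the spoon is shifted by more than 20 mm (distance of spoon from where it was at the start of the episode above 0.02 m).
It also fails if it takes over 48 s, if anything falls off the work surface, if the arm or the gripper's body presses on something with over 40 N, if the wrist force passes 120 N, or if a joint passes its speed limit or range.

### The arm

A 6-joint arm with a two-finger parallel gripper is mounted at the origin on a cart in front of the work surface, level with it; the furniture and walls round the work are solid. World frame = base frame: x ahead of the robot, y to its left, z up, the work surface at z = 0. Lengths are in m, angles in rad, forces in N, time in s.
With the tool pointing down it reaches from about 0.4 to 0.925 m from the base axis. Payload 12.5 kg.
Tool frame: the origin (TCP) lies midway between the tips of the shut fingers; the grasp point (between the pads) lies 19 mm behind it (arm.grasp_offset is the distance from the TCP to the grasp point, in m); z points along the fingers, y is the line along which they close (so a half turn about z gives the same grasp; the last joint's range is limited). The gripper opens to 95 mm and grips with 3 to 60 N. Pads are 20 mm wide; open, the fingers measure 119 mm over their backs; the gripper's body (75 mm by 180 mm) begins 59 mm behind the grasp point.
Start: joints at [-1.32, 0.491, 1.559, -0, 1.092, -0.106], TCP at [0.218, -0.586, 0.215] pointing down, gripper open.
Joint ranges: [-3.1, 3.1], [-0.84, 2.19], [0.05, 2.79], [-1.13, 4.28], [0.06, 2.93], [-2.69, 2.69]. Speed limits (rad/s): [2.22, 2.22, 2.79, 3.14, 3.14, 3.14].

### API

Orientations are given as a 3x3 rotation matrix whose columns are the frame's x, y, z axes.
In Python, from workcell import readout, vision, sign_off, arm gives the robot as it stands.
- The arm moves only by the tool send_path, called after "Emit:" by a JSON object that holds its "api" and its "payload". Schema: {"type":"object","properties":{"increments":{"type":"array","items":{"type":"array","prefixItems":[{"type":"array","items":{"type":"number"},"minItems":3,"maxItems":3},{"type":"number"},{"type":"number"}],"minItems":3,"maxItems":3},"minItems":1,"maxItems":10},"clamp_n":{"type":"number"},"only":{"type":"string"},"quiet":{"type":"boolean"},"lines":{"type":"string"}},"required":["increments"],"additionalProperties":false}. increments is a list of rows, 1 to 10 of them, each written [[dx, dy, dz], turn, opening]: dx, dy, dz in shares of the most that a row can go, 1 being 50 mm, then a turn about the tool's z in a scale on which 1.0 is 2 pi rad, then the opening from 0.0 (shut) to 1.0 (fully open); each row shifts and turns the commanded pose from where the row before left it, along the tool's axes as they then stand; what a row does not reach is not made up. A row lasts 1/10 s, in which the tool goes at most 0.05 m and 0.15 rad, less where a joint would pass 70% of its speed; a pose out of reach is approached as far as the arm can. The fingers move at their own pace and stop on an object; clamp_n is the grip in N (left out, the last holds). Time passes only in rows, so rows that do not move let the fingers close. The tool returns the time, the measured TCP pose, the force, the opening and the grip force at its end. only (a regular expression) keeps the lines of the reply that match it, lines (a string "A,B") keeps lines A to B, and quiet returns only ok. No shift or turn number may pass 1 either way. Input that does not fit is refused with a message, and nothing moves.
- readout.state(): the state, without advancing time (a new reading comes with each control period).
- vision.capture(name): name is "scene" or "side" or "wrist"; returns (picture, depth): 420x560x3 uint8, red, green, blue; 420x560 float32, m along the optical axis (not along the pixel's ray), 0 where there is no reading.
- vision.camera_model(name): a dict with "vfov" (degrees; the focal length in pixels is half the picture's height over the tangent of half this angle, whatever the lens; pixels are square), "cx", "cy" (the principal point, pixels), "k1" (the pictures are not rectified: a ray, as slopes to the right and down, at radius r is drawn at 1 + k1 r^2 times it, then the intrinsics apply), "position" and "rotation" of the camera in the world. Camera axes: x right, y up, looking along -z (the intrinsics and any distortion apply to the point x, -y, -z); pixel columns grow to the right and rows downward; lengths in m; the calibration is good to about 2 mm. A picture is of the moment at which its call begins: read the wrist's pose just before it. camera_model takes no time and is no camera call; for the wrist camera it gives the pose at the moment of the call.
- sign_off(): hands the job in; it is judged then, once.
The state is a dict: "time": time; "joint_pos": joint angles; "joint_vel": joint speeds; "joint_torque": joint torques, N m; "tool_pos": TCP position; "orientation": TCP orientation; "contact_force": force on the tool from outside, world axes, zero at the start; "moment": the same for the moment, N m; "finger_gap": opening from 0.0 (shut) to 1.0 (fully open); "grip_force": force on a finger pad.
Only numpy, scipy, OpenCV 4.12 (cv2) and the standard library are available. Lean on these libraries where they do the work, as an engineer would, in place of code of your own. Each camera call takes 0.05 s, during which the arm holds its last target. There are 200 camera calls.

## Working session

There is one attempt and no reset: what is moved stays moved. The work goes in short steps, Python scripts to look and compute and a tool call to move; the robot and the scene stay as the last step left them, time stands still between calls to the robot, and variables do not carry over. Pictures are saved under pics/ and viewed, at most 10 in all, crops included, and the job is handed in when it is done.

```bash
mkdir -p pics; cat > h.py <<'E'
import numpy as np, cv2
from workcell import readout, vision, arm
def cap(n,f):
    m=vision.camera_model(n); p,d=vision.capture(n)
    np.savez(f'{f}.npz',p=p,d=d,m=np.array(m,dtype=object)); cv2.imwrite(f'pics/{f}.png',p[:,:,::-1]); return m,p,d
def load(f):
    z=np.load(f'{f}.npz',allow_pickle=True); return z['m'].item(),z['p'],z['d']
def ray(m,uv):
    f=210/np.tan(np.radians(m['vfov'])/2)
    K=np.array([[f,0,m['cx']],[0,f,m['cy']],[0,0,1.]])
    uv=np.array(uv,float).reshape(-1,1,2)
    s=cv2.undistortPoints(uv,K,np.array([m['k1'],0,0,0,0.])).reshape(-1,2)
    return np.c_[s[:,0],-s[:,1],-np.ones(len(s))]@np.array(m['rotation']).T
def plane(m,uv,z):
    r=ray(m,uv); o=np.array(m['position']); return o+r*((z-o[2])/r[:,2])[:,None]
def pts(m,uv,d):
    uv=np.array(uv).reshape(-1,2); r=ray(m,uv); return np.array(m['position'])+r*d[uv[:,1].astype(int),uv[:,0].astype(int)][:,None]
E
python3 - <<'E'
from h import *
for n in ('scene','side'):
    m,p,d=cap(n,n+'1'); print(n,m)
cv2.imwrite('pics/both.png',cv2.resize(np.hstack([load('scene1')[1],load('side1')[1]])[:,:,::-1],(800,300)))
s=readout.state(); print(s['tool_pos'],s['orientation'],s['contact_force'],s['time'])
E
```

```text
scene {'vfov': 49.25389304290727, 'cx': 278.3161609042344, 'cy': 207.38160370424208, 'k1': -0.09533454233732441, 'position': array([-0.37335981, -0.42941312,  0.67118179]), 'rotation': array([[ 0.39697243,  0.48954702, -0.77637401],
       [-0.91749358,  0.18873859, -0.35011894],
       [-0.02486794,  0.85130573,  0.52408027]])}
side {'vfov': 54.34607916986803, 'cx': 277.00981630422615, 'cy': 210.81984313515596, 'k1': -0.10428927953107824, 'position': array([-0.13274831,  0.04505217,  0.93953136]), 'rotation': array([[-0.07045706,  0.78347983, -0.61741004],
       [-0.99751144, -0.0537295 ,  0.04565158],
       [ 0.00259396,  0.61909006,  0.78531571]])}
[ 0.21827078 -0.5854366   0.21415302] [[ 9.37030771e-01  3.49246741e-01 -2.19626890e-04]
 [ 3.49246792e-01 -9.37030341e-01  9.04386575e-04]
 [ 1.10057004e-04 -9.24142036e-04 -9.99999567e-01]] [ 0.30411879 -0.53057003 -0.09579213] 0.1
```

View pics/scene1.png

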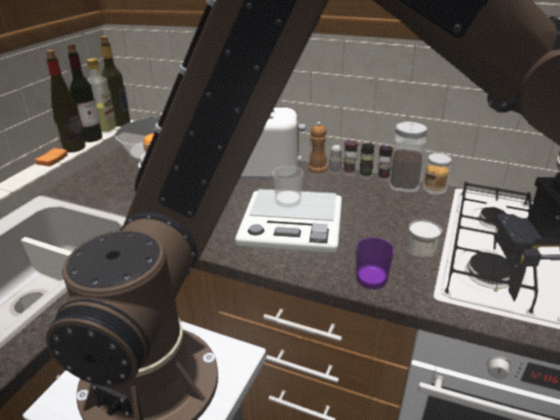

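View pics/side1.png

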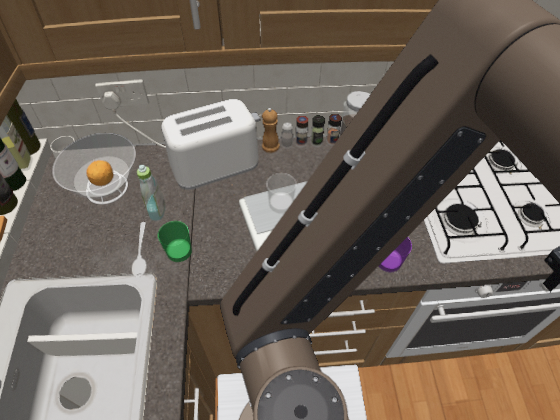

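Scene view: the scale spans about (238–342, 190–248). On its panel the round units key is at (256,230), the long zero key at (287,232) and the rocker at (319,233). The clear tumbler stands on the plate at (288,187); the purple one at (374,262) and the green one (side view, 175,241) are look-alikes. Next I'll take a crop and measure.

```bash
python3 - <<'E'
from h import *
m,p,d=load('scene1')
x0,y0=230,180
c=p[y0:255,x0:350]
hsv=cv2.cvtColor(p,cv2.COLOR_RGB2HSV)
cv2.imwrite('pics/crop1.png',cv2.resize(c[:,:,::-1],None,fx=6,fy=6,interpolation=cv2.INTER_CUBIC))
g=cv2.cvtColor(p,cv2.COLOR_RGB2GRAY)
# white scale body contour
mask=np.zeros_like(g); mask[185:255,230:350]=(g[185:255,230:350]>150)*255
mask=cv2.morphologyEx(mask,cv2.MORPH_OPEN,np.ones((3,3)))
cs,_=cv2.findContours(mask,cv2.RETR_EXTERNAL,cv2.CHAIN_APPROX_SIMPLE); k=max(cs,key=cv2.contourArea)
print('outline',cv2.approxPolyDP(cv2.convexHull(k),3,True).reshape(-1,2).tolist())
dk=np.zeros_like(g); dk[222:245,240:335]=(g[222:245,240:335]<130)*255
n,l,st,ce=cv2.connectedComponentsWithStats(dk)
for i in range(1,n):
    if st[i,4]>20: print(st[i],ce[i],plane(m,ce[i],.041)[0],pts(m,np.round(ce[i]),d)[0])
E
```

```text
outline [[235, 237], [252, 194], [259, 189], [327, 192], [341, 197], [336, 247], [239, 241]]
[268 222  44   3  57] [290.49122807 222.87719298] [ 0.50366431 -0.06585305  0.041     ] [ 0.5151081  -0.05976529  0.03208268]
[248 229  16   6  63] [255.47619048 231.76190476] [ 0.43687724 -0.00146489  0.041     ] [0.43895234 0.0009773  0.03834299]
[310 229  18  14  83] [319.53012048 238.92771084] [ 0.46511611 -0.15530435  0.041     ] [ 0.47020009 -0.1548144   0.03727329]
[274 230  27   7 104] [287.44230769 233.77884615] [ 0.45721904 -0.07682658  0.041     ] [ 0.46696437 -0.07151263  0.03265212]
```

View pics/crop1.png

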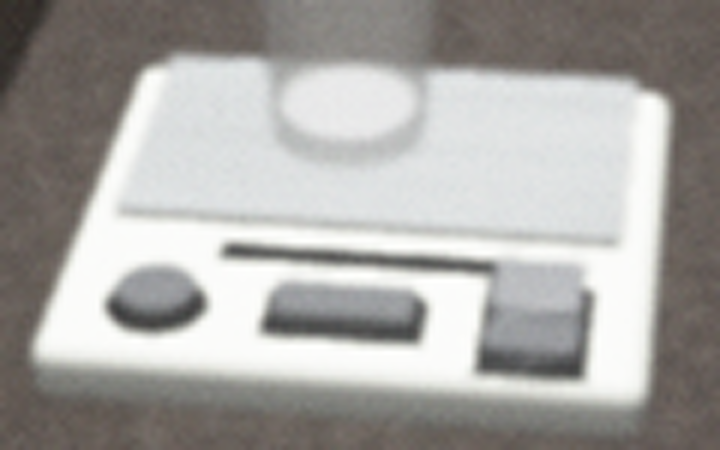

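The crop confirms the left key is round (units), the middle one is the long bar (zero), and the right one is the V-shaped rocker with its far half raised and lighter. Control spacing comes out at about 78 mm as expected. I'll move above the panel with the fingers shut and refine with the wrist camera.

Units first: shifts go in shares of 50 mm and turns go in shares of 2 pi rad. So -0.05 m is -1, -0.034 m is -0.68, 0.09 rad / 6.2832 = 0.0143.

Emit:
{"api": "send_path", "payload": {"increments": [[[0, 0, -1], 0.0143, 0], [[0.6, -0.68, -0.4], 0.0143, 0], [[0.6, -0.68, 0], 0, 0], [[0.6, -0.68, 0], 0, 0], [[0.6, -0.68, 0], 0, 0], [[0.6, -0.68, 0], 0, 0], [[0.6, -0.68, 0], 0, 0], [[0.6, -0.68, 0], 0, 0], [[0.6, -0.68, 0], 0, 0], [[0.6, -0.68, 0], 0, 0]]}}

```text
time: 1.1
tool_pos: [0.4273, -0.2332, 0.2846]
orientation: [[0.984, 0.176, -0.0], [0.176, -0.984, -0.0], [-0.0, 0.0, -1.0]]
contact_force: [1.0, -1.4, 0.1]
finger_gap: 0.219
grip_force: 0.0
```

```bash
python3 - <<'E'
from h import *
m,p,d=load('side1')
for n,uv in (('soap base',(154,214)),('soap',(150,185))): print(n,plane(m,uv,0)[0],pts(m,uv,d)[0])
s=readout.state(); print(s['tool_pos'],s['orientation'])
E
```

```text
soap base [0.61873641 0.35107025 0.        ] [0.59437177 0.34114854 0.03046148]
soap [7.34896146e-01 3.77215648e-01 1.11022302e-16] [0.60904866 0.329037   0.13627432]
[ 0.42726248 -0.23323479  0.28459384] [[ 9.84450437e-01  1.75662556e-01 -5.09003849e-05]
 [ 1.75662555e-01 -9.84450438e-01 -3.64568794e-05]
 [-5.65130149e-05  2.69486992e-05 -9.99999998e-01]]
```

Converted, -0.039 m is -0.78.

Emit:
{"api": "send_path", "payload": {"increments": [[[0, -0.78, 0], 0, 0], [[0, -0.78, 0], 0, 0], [[0, -0.78, 0], 0, 0], [[0, -0.78, 0], 0, 0], [[0, 0, 0], 0, 0], [[0, 0, 0], 0, 0]]}}

```text
time: 1.7
tool_pos: [0.3993, -0.0809, 0.2848]
orientation: [[0.984, 0.178, 0.0], [0.178, -0.984, -0.0], [0.0, 0.0, -1.0]]
contact_force: [-0.2, 0.2, 0.1]
finger_gap: 0.004
grip_force: 0.0
```

```bash
python3 - <<'E'
from h import *
m,p,d=cap('wrist','wrist1'); print(m); cap('side','side2');cap('scene','scene2')
E
```

```text
{'vfov': 61.94128126810958, 'cx': 281.10602004660865, 'cy': 206.7388331062812, 'k1': 0.023507117391800888, 'position': array([ 0.48249125, -0.06518459,  0.45548545]), 'rotation': array([[ 1.77598263e-01,  9.39093284e-01,  2.94215329e-01],
       [-9.84103069e-01,  1.69451224e-01,  5.31736040e-02],
       [ 7.98268523e-05, -2.98981748e-01,  9.54258826e-01]])}
```

View pics/wrist1.png

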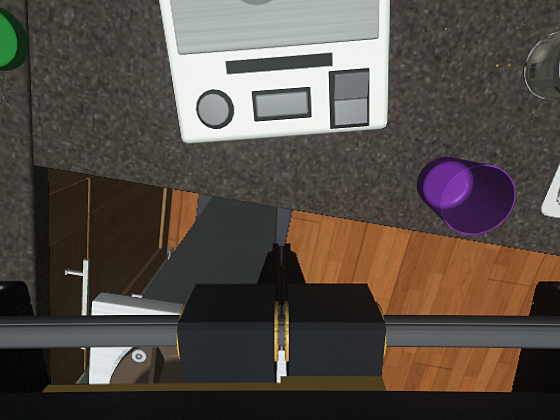

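The wrist view is clear: round key at (215,109), long key (282,104), rocker (349,98) with its ridge line at about row 97.

```bash
python3 - <<'E'
from h import *
m,p,d=load('wrist1')
g=cv2.cvtColor(p,cv2.COLOR_RGB2GRAY); R=np.s_[60:135,185:378]
dk=np.zeros_like(g); dk[R]=(g[R]<175)*255
cs,_=cv2.findContours(dk,cv2.RETR_EXTERNAL,cv2.CHAIN_APPROX_NONE)
for c in cs:
    if cv2.contourArea(c)<200: continue
    r=cv2.minAreaRect(c); mk=np.zeros_like(g); cv2.drawContours(mk,[c],-1,255,-1); mk=cv2.erode(mk,np.ones((3,3)))
    t=((mk>0)&(g>85)).astype(np.uint8); n,l,st,ce=cv2.connectedComponentsWithStats(t)
    print('outer',r[0],'ctr@.030',plane(m,r[0],.030)[0].round(4))
    for i in range(1,n):
        if st[i,4]<150: continue
        rr=cv2.minAreaRect(np.argwhere(l==i)[:,::-1].astype(np.float32)); q=plane(m,cv2.boxPoints(rr),.041)
        ys,xs=np.where(l==i); 
        print('  top',ce[i],plane(m,ce[i],.041)[0].round(4),'sides',np.linalg.norm(q[1]-q[0]),np.linalg.norm(q[2]-q[1]),'depth z',np.median(pts(m,np.c_[xs,ys],d)[:,2]))
xs,ys=np.meshgrid(range(332,368),range(70,128)); 
for y in range(70,128,4):
    P=pts(m,[(x,y) for x in range(342,358)],d); print(y,g[y,350],np.median(P,0).round(4))
E
```

```text
outer (214.5, 108.5) ctr@.030 [0.4559 0.0091 0.03  ]
  top [213.10013004 109.02860858] [0.4557 0.0086 0.041 ] sides 0.03366855952022413 0.03285297949146788 depth z 0.041599384041351106
outer (281.7146911621094, 103.79116821289062) ctr@.030 [ 0.4751 -0.0673  0.03  ]
  top [281.6335034  103.78741497] [ 0.4753 -0.0671  0.041 ] sides 0.05866583630579125 0.02459560276250136 depth z 0.041506525722387166
outer (349.3429260253906, 97.97366333007812) ctr@.030 [ 0.4952 -0.1432  0.03  ]
  top [350.56033453  97.81421744] [ 0.4953 -0.1425  0.041 ] sides 0.037453226664831335 0.05594399282499721 depth z 0.042065232390496504
outer (278.5, 66.5) ctr@.030 [ 0.514  -0.0565  0.03  ]
70 41 [ 0.5242 -0.1358  0.0324]
74 133 [ 0.5187 -0.1339  0.0488]
78 119 [ 0.5148 -0.1349  0.0483]
82 118 [ 0.511  -0.1364  0.047 ]
86 118 [ 0.5071 -0.1377  0.0457]
90 116 [ 0.503  -0.1388  0.044 ]
94 115 [ 0.499  -0.1401  0.0423]
98 101 [ 0.4949 -0.1414  0.0407]
102 160 [ 0.4907 -0.1423  0.0409]
106 161 [ 0.4865 -0.1436  0.0406]
110 157 [ 0.4822 -0.1447  0.041 ]
114 157 [ 0.478  -0.1455  0.0406]
118 154 [ 0.4737 -0.1464  0.0415]
122 156 [ 0.4693 -0.1476  0.0414]
126 39 [ 0.4646 -0.1503  0.0318]
```

Checks pass: the tops sit at 41 mm, the end controls are 156 mm apart and the key sizes match. Scale yaw is about 0.256 rad. The rocker target is (0.513, −0.138).

Converted, 0.045 m is 0.9, 0.035 m is 0.7, -0.078 rad / 6.2832 = -0.0124.

Emit:
{"api": "send_path", "payload": {"increments": [[[0, 0, 0], -0.0124, 0], [[0.64, 0.56, 0], 0, 0], [[0.64, 0.56, 0], 0, 0], [[0.628, 0.56, 0], 0, 0], [[0, 0, 0.9], 0, 0], [[0, 0, 0.9], 0, 0], [[0, 0, 0.9], 0, 0], [[0, 0, 0.9], 0, 0], [[0, 0, 0.7], 0, 0], [[0, 0, 0], 0, 0]]}}

```text
time: 2.85
tool_pos: [0.5108, -0.139, 0.0656]
orientation: [[0.968, 0.25, -0.007], [0.25, -0.968, 0.003], [-0.006, -0.005, -1.0]]
contact_force: [0.2, 0.5, -0.3]
finger_gap: 0.007
grip_force: 0.0
```

Converted, 0.008 m is 0.16, 0.006 m is 0.12.

Emit:
{"api": "send_path", "payload": {"increments": [[[0.02, 0, 0], 0, 0], [[0, 0, 0.16], 0, 0], [[0, 0, 0.12], 0, 0], [[0, 0, 0.08], 0, 0], [[0, 0, 0.06], 0, 0], [[0, 0, 0.06], 0, 0], [[0, 0, 0.04], 0, 0], [[0, 0, 0], 0, 0], [[0, 0, 0], 0, 0]]}}

```text
time: 3.75
tool_pos: [0.5136, -0.1384, 0.0436]
orientation: [[0.968, 0.252, -0.0], [0.252, -0.968, 0.0], [-0.0, -0.0, -1.0]]
contact_force: [0.1, 0.3, -0.2]
finger_gap: 0.003
grip_force: 0.2
```

Emit:
{"api": "send_path", "payload": {"increments": [[[0, 0, 0], 0, 0], [[0, 0, 0], 0, 0]]}}

```text
time: 3.95
tool_pos: [0.5136, -0.1384, 0.0436]
orientation: [[0.968, 0.252, -0.0], [0.252, -0.968, -0.0], [-0.0, -0.0, -1.0]]
contact_force: [0.4, 0.1, 0.4]
finger_gap: 0.006
grip_force: 0.1
```

```bash
python3 - <<'E'
from h import *
m,p,d=cap('wrist','wrist2'); cap('scene','scene3')
s=readout.state(); print(s['tool_pos'],s['contact_force'])
a=p[:240];b=load('scene3')[1][170:260,225:355]
cv2.imwrite('pics/v2.png',np.hstack([a,cv2.resize(b,(240*130//90,240))])[:,:,::-1][:,:800])
cv2.imwrite('pics/v2.png',cv2.resize(b,None,fx=6,fy=6,interpolation=cv2.INTER_CUBIC)[:,:,::-1])
E
```

```text
[ 0.51358981 -0.13836695  0.04361235] [-0.37074534  0.0076943   0.70415994]
```

View pics/v2.png

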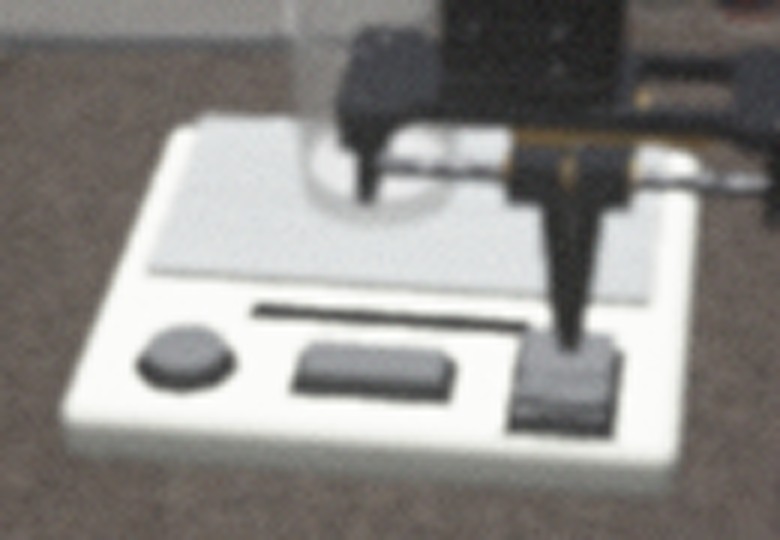

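View pics/wrist2.png

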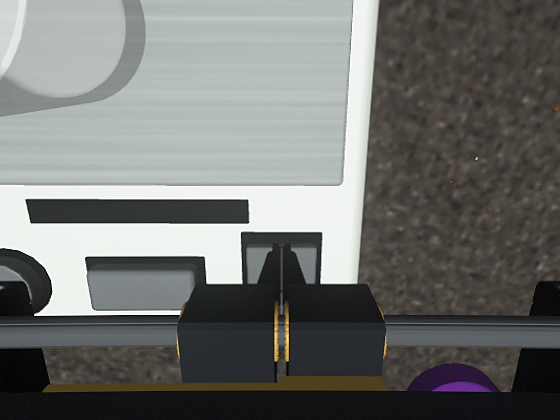

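The finger rests on the rocker's far half, which is only partly down (TCP z 0.0436). My earlier rows summed to 5 mm less than intended, so I'll continue down.

Converted, 0.002 m is 0.04, 0.0015 m is 0.03.

Emit:
{"api": "send_path", "payload": {"increments": [[[0, 0, 0.04], 0, 0], [[0, 0, 0.03], 0, 0], [[0, 0, 0.02], 0, 0], [[0, 0, 0.01], 0, 0], [[0, 0, 0], 0, 0], [[0, 0, 0], 0, 0]]}}

```text
time: 4.65
tool_pos: [0.5139, -0.1384, 0.0399]
orientation: [[0.968, 0.252, 0.001], [0.252, -0.968, -0.0], [0.001, 0.001, -1.0]]
contact_force: [-4.6, 2.6, 22.8]
finger_gap: 0.002
grip_force: 11.0
```

There's a 23 N stop at z 0.040, so the rocker is fully on. I'll lift, travel to the round key and verify with the camera.

Converted, -0.04 m is -0.8, -0.037 m is -0.74.

Emit:
{"api": "send_path", "payload": {"increments": [[[0, 0, -0.4], 0, 0], [[0, 0, -0.4], 0, 0], [[-0.1, -0.8, 0], 0, 0], [[-0.1, -0.8, 0], 0, 0], [[-0.1, -0.8, 0], 0, 0], [[-0.086, -0.74, 0], 0, 0], [[0, 0, 0], 0, 0], [[0, 0, 0], 0, 0]]}}

```text
time: 5.45
tool_pos: [0.4556, 0.0091, 0.0787]
orientation: [[0.967, 0.254, 0.0], [0.254, -0.967, -0.0], [0.0, 0.0, -1.0]]
contact_force: [-0.2, 0.6, -0.3]
finger_gap: 0.003
grip_force: 0.0
```

```bash
python3 - <<'E'
from h import *
m,p,d=cap('wrist','wrist3'); cap('scene','scene4')
b=load('scene4')[1][170:260,225:355]
cv2.imwrite('pics/v3.png',cv2.resize(b,None,fx=6,fy=6,interpolation=cv2.INTER_CUBIC)[:,:,::-1])
print(readout.state()['tool_pos'])
E
```

```text
[0.45608972 0.00807515 0.07859942]
```

View pics/v3.png

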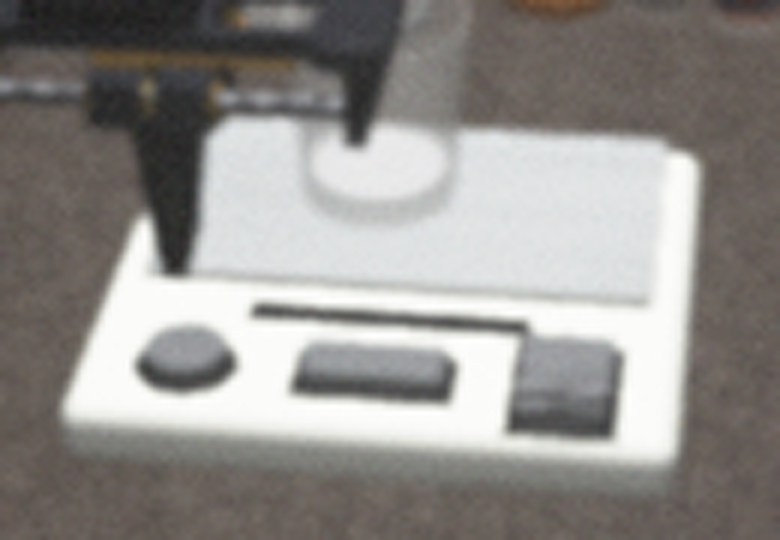

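The rocker is now on (far half level, near end raised) and the glass hasn't moved. A bracket hangs beside the fingers, so I'll check its clearance before pressing deeper.

```bash
python3 - <<'E'
from h import *
m,p,d=load('scene3'); g=p.mean(2); T=np.array([.5136,-.1384,.0436])
R=np.array([[.968,.252,0],[.252,-.968,0],[0,0,-1.]])
for y in (194,197,200,203): print(y,[(int(g[y,x]),((pts(m,(x,y),d)[0]-T)@R).round(3).tolist()) for x in (285,287)])
E
```

```text
194 [(54, [-0.034, -0.079, -0.104]), (53, [-0.033, -0.074, -0.104])]
197 [(65, [-0.034, -0.079, -0.096]), (74, [-0.033, -0.074, -0.096])]
200 [(65, [-0.036, -0.079, -0.09]), (91, [-0.039, -0.073, -0.092])]
203 [(111, [-0.034, -0.079, -0.08]), (141, [-0.033, -0.074, -0.08])]
```

The bracket is 80 mm above the tip, so it's clear. Pressing the units key home.

Converted, 0.02 m is 0.4, 0.012 m is 0.24.

Emit:
{"api": "send_path", "payload": {"increments": [[[0, 0, 0.4], 0, 0], [[0, 0, 0.24], 0, 0], [[0, 0, 0.08], 0, 0], [[0, 0, 0.06], 0, 0], [[0, 0, 0.06], 0, 0], [[0, 0, 0.04], 0, 0], [[0, 0, 0.03], 0, 0], [[0, 0, 0], 0, 0], [[0, 0, 0], 0, 0]]}}

```text
time: 6.45
tool_pos: [0.4559, 0.0084, 0.0341]
orientation: [[0.968, 0.252, 0.002], [0.252, -0.968, -0.0], [0.001, 0.001, -1.0]]
contact_force: [-3.3, -4.6, 16.1]
finger_gap: 0.005
grip_force: 8.2
```

The units key is home (16 N stop at z 0.034). Now the zero key.

Converted, 0.04 m is 0.8, 0.038 m is 0.76.

Emit:
{"api": "send_path", "payload": {"increments": [[[0, 0, -0.4], 0, 0], [[0, 0, -0.3], 0, 0], [[0, 0.8, 0], 0, 0], [[0, 0.76, 0], 0, 0], [[0, 0, 0], 0, 0], [[0, 0, 0.4], 0, 0], [[0, 0, 0.16], 0, 0], [[0, 0, 0.08], 0, 0], [[0, 0, 0.032], 0, 0], [[0, 0, 0], 0, 0]]}}

```text
time: 7.45
tool_pos: [0.4748, -0.0664, 0.0352]
orientation: [[0.968, 0.253, -0.001], [0.253, -0.968, -0.0], [-0.001, -0.0, -1.0]]
contact_force: [-3.8, -2.5, 8.6]
finger_gap: 0.003
grip_force: 4.2
```

Emit:
{"api": "send_path", "payload": {"increments": [[[0, 0, 0], 0, 0], [[0, 0, 0], 0, 0], [[0, 0, 0], 0, 0]]}}

```text
time: 7.75
tool_pos: [0.4747, -0.0664, 0.0352]
orientation: [[0.968, 0.253, -0.001], [0.253, -0.968, -0.0], [-0.001, -0.0, -1.0]]
contact_force: [-4.1, -2.7, 9.2]
finger_gap: 0.004
grip_force: 4.2
```

The zero key is fully down (z 0.035, 9 N). I'll lift well clear and check.

Converted, -0.04 m is -0.8, -0.03 m is -0.6.

Emit:
{"api": "send_path", "payload": {"increments": [[[0, 0, -0.4], 0, 0], [[0, 0, -0.8], 0, 0], [[0, 0, -0.8], 0, 0], [[0, 0, -0.8], 0, 0], [[-0.6, 0, -0.8], 0, 0], [[-0.6, 0, -0.8], 0, 0], [[0, 0, -0.6], 0, 0], [[0, 0, 0], 0, 0], [[0, 0, 0], 0, 0], [[0, 0, 0], 0, 0]]}}

```text
time: 8.75
tool_pos: [0.4168, -0.0815, 0.2836]
orientation: [[0.968, 0.253, -0.002], [0.253, -0.968, 0.001], [-0.001, -0.001, -1.0]]
contact_force: [-0.1, 0.3, 0.0]
finger_gap: 0.004
grip_force: 0.0
```

```bash
python3 - <<'E'
from h import *
m,p,d=cap('wrist','wrist4'); 
for n,(x,y,z) in dict(units=(.4557,.0086,.034),zero=(.4753,-.0671,.041),far=(.513,-.138,.040),near=(.477,-.147,.046)).items():
    r=(np.array([x,y,z])-m['position'])@np.array(m['rotation']); f=210/np.tan(np.radians(m['vfov'])/2)
    u=int(m['cx']-f*r[0]/r[2]);v=int(m['cy']+f*r[1]/r[2])
    P=pts(m,[(u+i,v+j) for i in range(-3,4) for j in range(-3,4)],d); print(n,u,v,np.median(P,0).round(4))
E
```

```text
units 215 118 [0.456  0.0093 0.0347]
zero 282 119 [ 0.475  -0.0662  0.0417]
far 351 102 [ 0.5125 -0.1369  0.0408]
near 350 135 [ 0.4778 -0.1459  0.0472]
```

View pics/wrist4.png

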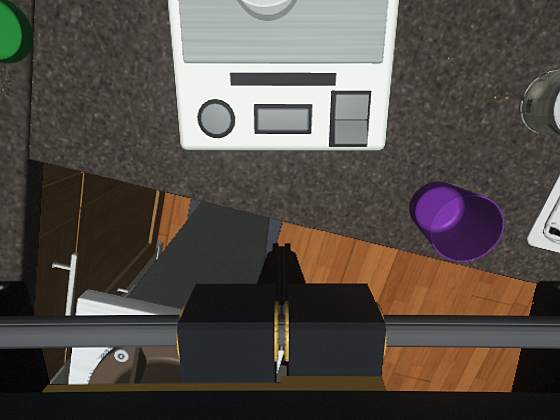

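The round key (215,118) is home at 34 mm, the long key (282,119) is back up at 41 mm, and the rocker (351,118) is on with its far half level at 40 mm. Handing in.

```bash
python3 -c "from workcell import sign_off; print(sign_off())"
```

```text
the job is handed in; nothing more can be done
None
```

The job is handed in, though the verdict was not shown: the rocker is on, the units key is home, the zero key was pressed and is back up, and the arm touched nothing but the three controls.

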